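# Punch the drill spot in the cupboard bracket blank

## Task

The spice cupboard needs a new bracket: take the spring punch (green sleeve, steel bell foot) by its sleeve and stand it upright in the middle of the white ring on the blue bracket blank. Push the sleeve straight down until the spring inside snaps and the sleeve stays down, firing it only there, then let go and leave the punch standing in the ring.

Things in the scene. Friction and masses are not known exactly. Their poses are not given: they have to be found in the camera images.
- punch_grip (a point): Centre of the spring punch's green sleeve, on the punch's axis (z up along it). Sleeve: upright cylinder 30 mm in diameter, 56 mm long, flat top. The loose punch stands upright, 106 mm tall, about 0.23 kg. This point is 78 mm above the foot's underside before firing, 66 mm after, and 28 mm below the flat top. Not the waisted dark wooden pepper mill or the amber jar.
- punch_foot (a point): Centre of the flat underside of the punch's steel bell foot (44 mm across, 36 mm high), on the punch's axis; z points up along the punch. A thin brass stem joins foot and sleeve.
- spot (a point): Drill spot: white cross in the middle of a white painted ring (64 mm inside, 70 mm outside diameter) on top of the blue blank; the point lies on the blank's face, 22 mm above the worktop, z up. Blank 80 x 110 x 4 mm, fixed on a plywood board 110 x 150 x 18 mm that does not move. The bare steel blank with two holes on a second board is finished: not that one.
- sleeve (a joint): Sleeve travel down over the stem, m: 0 ready, 0.012 fully down. The hidden spring resists with about 10 N over the first 2 mm, then less and less; past about 9 mm it snaps over, pulls the sleeve to the bottom and keeps it there (about 4 N). It may be pushed while gripped, or with closed fingers on its top.
Mind the look-alikes: they are no part of the job. What is shaped like the part that bears spot but purple is not meant.

How it is judged:
By the outcome, as a careful person would: the job done as asked, in the order asked, and still so for the second after the job is handed in, with the robot touching nothing.
It also fails if it takes over 32 s, if anything falls off the work surface, if the arm or the gripper's body presses on something with over 40 N, if the wrist force passes 120 N, or if a joint passes its speed limit or range.

## Robot

A 6-joint arm with a two-finger parallel gripper is mounted at the origin on the work surface. World frame = base frame: x ahead of the robot, y to its left, z up, the work surface at z = 0. Lengths are in mm, angles in rad, forces in N, time in s.
With the tool pointing down it reaches from about 350 to 875 mm from the base axis. Payload 4.2 kg.
Tool frame: the origin (TCP) lies where the fingers leave the gripper's body, on its centre line; the fingertips stand ahead of it and the grasp point (between the pads) lies 54 mm ahead of it (arm.nose_length is the z of the fingertips in the tool frame, in mm); z points along the fingers, x is the direction in which the jaws open and shut, and the axes are right-handed (so a half turn about z gives the same grasp; the last joint's range is limited). The gripper opens to 85 mm and grips with 20 to 120 N. Pads are 22 mm wide; open, the fingers measure 114 mm over their backs; the gripper's body (76 mm by 85 mm) begins 54 mm behind the grasp point. The pads swing forward as they close: fully open they stand 13 mm farther back than shut.
Start: joints at [1.527, 0.385, 0.008, 0, -1.194, -0.259], TCP at [186.339, 596.555, 303.912] pointing down, gripper open.
Joint ranges: [-3.14, 3.14], [-1.21, 2.06], [-1.07, 1.41], [-3.16, 2.05], [-2.99, -0.16], [-3.1, 3.1]. Speed limits (rad/s): [2.79, 2.79, 3.14, 3.14, 3.14, 3.14].

## Interface

Orientations are given as a unit quaternion [x, y, z, w].
In Python, from bench import arm, imaging, job_done gives the robot as it stands.
- The arm moves only by the shell command python3 -m crank 'ROWS' [OPENING]. ROWS is a JSON object of lists of equal length, an entry for each row: "delta_pos": the shift along the tool's x, y, z in m, a list of three; "twist": the turn about the tool's z in rad. In form: {"delta_pos": [[tx, ty, tz], ...], "twist": [twist, ...]}. A call has 1 to 8 rows; each row shifts and turns the commanded pose from where the row before left it, along the tool's axes as they then stand; what a row does not reach is not made up. A row lasts 1/12 s, in which the tool goes at most 41.7 mm and 7.16 degrees, less where a joint would pass 70% of its speed; a pose out of reach is approached as far as the arm can. A call is refused whole if a number of a shift passes 0.0417 or a number of a turn 0.125, either way. A call with a gripper value outside its range is refused whole. OPENING is the opening, from 0 (shut) to 1 (fully open), set as the call begins (- or left out, the last holds). The fingers move at their own pace and stop on an object; the grip force is fixed at half the most. Time passes only in rows, so rows that do not move let the fingers close. It gives the time, the measured TCP pose, the force and the opening at its end, in the units of the state.
- arm.read_state(): the state, without advancing time (a new reading comes with each control period).
- imaging.get_image(name): name is "scene" or "side" or "wrist"; returns (picture, depth): 420x560x3 uint8, blue, green, red; 420x560 float32, mm along the optical axis (not along the pixel's ray), 0 where there is no reading.
- imaging.camera_model(name): a dict with "vfov" (degrees; the focal length in pixels is half the picture's height over the tangent of half this angle, whatever the lens; pixels are square), "cx", "cy" (the principal point, pixels), "dist" ([k1, k2, p1, p2, k3] as OpenCV has them; the pictures are not rectified), "T" (4x4, takes a point from camera to world coordinates); the wrist camera has in their place "hand_eye" (4x4, takes a point from camera to tool coordinates, whose origin is the TCP and whose axes are the tool frame's). Camera axes: x right, y up, looking along -z (the intrinsics and any distortion apply to the point x, -y, -z); pixel columns grow to the right and rows downward; lengths in mm; the calibration is good to about 2 mm. A picture is of the moment at which its call begins: read the wrist's pose just before it. camera_model takes no time and is no camera call.
- job_done(): hands the job in, once; it reports no verdict.
The state is a dict: "clock": time; "joints": joint angles; "joint_vel": joint speeds; "joint_efforts": joint torques, N m; "position": TCP position; "ee_rot": TCP orientation; "contact_force": force on the tool from outside, world axes, zero at the start; "wrist_torque": the same for the moment, N m; "gripper_width": finger opening in mm.
Only numpy, scipy, OpenCV 4.12 (cv2) and the standard library are available. Lean on these libraries where they do the work, as an engineer would, in place of code of your own. Each camera call takes 0.05 s, during which the arm holds its last target.

## Working session

There is one attempt and no reset: what is moved stays moved. The work goes in short steps, Python scripts to look and compute and a shell command to move; the robot and the scene stay as the last step left them, time stands still between calls to the robot, and variables do not carry over. Pictures are saved under pics/ and viewed, and the job is handed in when it is done.

```bash
ls; mkdir -p pics
cat > h.py <<'E'
import numpy as np, cv2
from bench import arm, imaging
from scipy.spatial.transform import Rotation as R
def K(m):
    f=210/np.tan(np.radians(m["vfov"])/2); return np.array([[f,0,m["cx"]],[0,f,m["cy"]],[0,0,1.]])
def toW(m,T,uv,d):
    uv=np.array(uv,float).reshape(-1,1,2)
    n=cv2.undistortPoints(uv,K(m),np.array(m["dist"],float)).reshape(-1,2)
    d=np.array(d,float).reshape(-1)
    p=np.c_[n[:,0]*d,-n[:,1]*d,-d,np.ones(len(d))]
    return (np.array(T)@p.T).T[:,:3]
def cloud(name):
    s=arm.read_state(); im,d=imaging.get_image(name); m=imaging.camera_model(name)
    if name=="wrist":
        A=np.eye(4);A[:3,:3]=R.from_quat(s["ee_rot"]).as_matrix();A[:3,3]=s["position"];T=A@np.array(m["hand_eye"])
    else: T=np.array(m["T"])
    v,u=np.mgrid[:420,:560]
    P=toW(m,T,np.c_[u.ravel(),v.ravel()],d.ravel()).reshape(420,560,3); P[d==0]=np.nan
    return im,d,P,m,T
E
python3 - <<'E'
from h import *
print(arm.read_state(), arm.nose_length)
for n in ("scene","side","wrist"):
    im,d,P,m,T=cloud(n); cv2.imwrite(f"pics/{n}0.png",im); np.savez(f"{n}0.npz",im=im,P=P,T=T)
E
```

```text
pics
{'clock': 0.0, 'joints': array([ 1.52659791e+00,  3.85605570e-01,  6.58936331e-03, -5.24604015e-04,
       -1.19399054e+00, -2.58617253e-01]), 'joint_vel': array([ 6.18869282e-04,  1.63322539e-03, -1.07707208e-03,  2.60661111e-04,
       -4.02903633e-04, -1.20817688e-05]), 'joint_efforts': array([ 1.08981549e-03, -3.92287517e+01,  1.88394678e+01,  4.18592423e+00,
       -4.63235963e-03, -1.84857377e-06]), 'position': array([186.2128124 , 596.16083637, 302.77374364]), 'ee_rot': array([-5.92285998e-01,  8.05727011e-01, -7.07685831e-04, -8.83234442e-04]), 'contact_force': array([0.77254115, 0.38942435, 0.0611236 ]), 'wrist_torque': array([-0.04254918, -0.0281974 ,  0.01554823]), 'gripper_width': 85.09524929758545} 72.6
```

View pics/scene0.png

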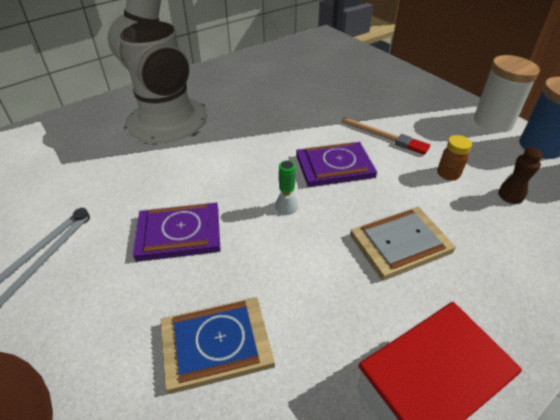

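View pics/side0.png

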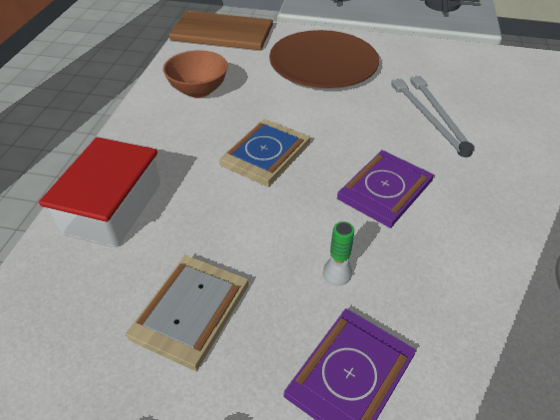

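View pics/wrist0.png

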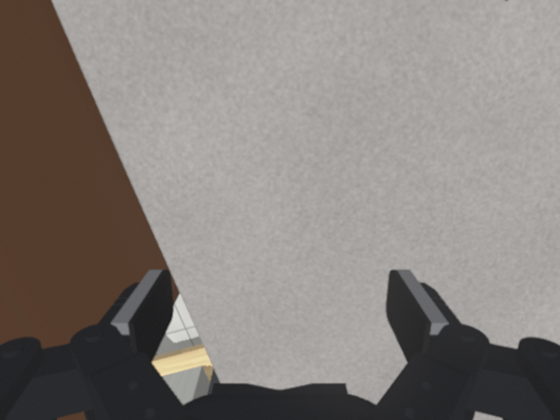

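The scene picture shows one green-sleeved punch with a bell foot at (288,188). The pepper mill at (520,175) and the amber jar at (455,158) are not it. There is one blue blank with a ring at (220,337). The purple ones at (180,225) and (340,158), and the bare steel one at (402,238), are not meant. In the side picture the punch is at (340,252) and the blue ring at (264,148).

Run:
```python
import numpy as np,cv2
out=[]
for n,bc in (("scene",(288,188,220,337)),("side",(340,252,264,148))):
    z=np.load(n+"0.npz"); im=z["im"];P=z["P"]
    for k in (0,2):
        u,v=bc[k:k+2]; c=im[v-50:v+50,max(0,u-50):u+50]; out.append(cv2.resize(c,(380,290) if 0 else (290,290),interpolation=cv2.INTER_CUBIC))
    hsv=cv2.cvtColor(im,cv2.COLOR_BGR2HSV)
    g=cv2.inRange(hsv,(45,100,40),(80,255,255))>0
    Q=P[g]; Q=Q[~np.isnan(Q).any(1)]
    print(n,"green n",len(Q),"med",np.median(Q,0),"min",np.percentile(Q,2,axis=0),"max",np.percentile(Q,98,axis=0))
    # circle fit on xy with R=15
    from scipy.optimize import least_squares
    S=Q[(Q[:,2]<97)&(Q[:,2]>55)]
    r=least_squares(lambda c:np.hypot(S[:,0]-c[0],S[:,1]-c[1])-15,np.median(S[:,:2],0)+ (np.median(S[:,:2],0)-z["T"][:2,3])*0.01,loss="soft_l1"); print(" axis",r.x,np.abs(r.fun).mean())
    # top
    d=np.hypot(*(P[...,:2]-r.x).transpose(2,0,1))
    t=P[(d<25)&(P[...,2]>100)]; print(" top",len(t),np.nanmean(t,0),np.nanmax(t[:,2]))
    u,v=bc[2:]
    w=np.zeros(im.shape[:2],bool); w[v-35:v+35,u-45:u+45]=1
    b=(cv2.inRange(hsv,(100,120,60),(125,255,255))>0)
    cnt,_,st,_=cv2.connectedComponentsWithStats((b).astype(np.uint8))
    # white ring pixels in the window 
    wh=w&(hsv[...,1]<90)&(hsv[...,2]>140)&(np.abs(P[...,2]-22)<6)
    Qr=P[wh]; print(" white",len(Qr),Qr.mean(0),np.nanmin(Qr,0),np.nanmax(Qr,0))
    r=least_squares(lambda c:np.hypot(Qr[:,0]-c[0],Qr[:,1]-c[1])-33.5,Qr.mean(0)[:2],loss="soft_l1",f_scale=2); print(" ring",r.x,np.median(np.abs(r.fun)))
    print(" blue P at ctr",P[v,u],P[v+5,u+8])
    bb=P[w&b]; print(" blue mean",np.nanmean(bb,0), cv2.minAreaRect(bb[~np.isnan(bb).any(1)][:,:2].astype(np.float32)))
cv2.imwrite("pics/crops.png",np.vstack([np.hstack(out[:2]),np.hstack(out[2:])]))
```

```text
scene green n 387 med [442.55414608  50.43210979  86.0593524 ] min [425.29575915  42.96767857  53.42571912] max [446.77665828  68.27765087 108.99797209]
 axis [431.17931674  58.32700753] 0.6671508375245928
 top 183 [434.83758058  55.42235257 107.36288546] 110.62273467223571
 white 534 [ 601.08514002 -181.5378067    22.54838985] [ 531.86433158 -226.03679679   16.47372265] [ 655.5676395  -112.64353368   26.38300441]
 ring [ 602.95192114 -187.79037126] 1.7272710331999406
 blue P at ctr [ 604.0704636  -189.06554485   22.84533402] [ 618.54550559 -184.08726854   25.25846018]
 blue mean [ 602.27514869 -199.43403301   23.4832431 ] ((600.8758544921875, -197.1951141357422), (108.96276092529297, 79.71475982666016), 69.09759521484375)
side green n 582 med [433.65552037  67.76638822  87.08109584] min [420.27254412  48.40450135  54.70882727] max [447.29658866  71.20531373 109.14995806]
 axis [434.31682849  55.28799866] 0.5273880719830116
 top 335 [434.16258681  59.06351992 107.53067668] 111.02665278279045
 white 986 [ 608.89453207 -181.40841851   20.95230156] [ 528.26360876 -289.09936215   16.02939917] [ 680.52524751 -109.7154937    27.91213732]
 ring [ 612.80099934 -172.89646415] 20.90231185136005
 blue P at ctr [ 603.80870116 -188.91484965   24.72077726] [ 586.1173831  -178.36508738   24.21583928]
 blue mean [ 602.70595112 -195.38401919   24.57056577] ((602.7144165039062, -197.68019104003906), (111.57796478271484, 79.28773498535156), 68.96426391601562)
```

View pics/crops.png

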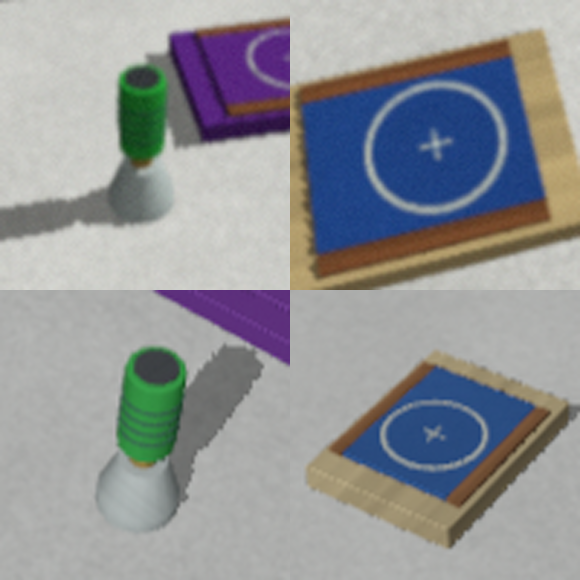

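The crops confirm both: green sleeve with a grey bell foot, and blue blank with a white ring and cross. The measured sizes fit, with the top at about 107 mm, the face at about 23 mm and the blank at 109x80 mm. The punch axis is near (433,57) and the spot near (604,-189).

```bash
cat >> h.py <<'E'
def to(x,y,z):
    s=arm.read_state(); Rm=R.from_quat(s["ee_rot"]).as_matrix()
    print("t",round(s["clock"],2),"pos",s["position"].round(1),"w",round(s["gripper_width"],1),"F",s["contact_force"].round(1),"tilt",np.degrees(np.arccos(-Rm[2,2])).round(2))
    print("tool delta mm",(Rm.T@(np.array([x,y,z])-s["position"])).round(1))
E
python3 - <<'E'
from h import *
to(433,57,250); print(np.array(imaging.camera_model("wrist")["hand_eye"]).round(2))
E
```

```text
t 0.15 pos [186.2 596.3 303.1] w 85.2 F [-1.   0.   0.5] tilt 0.1
tool delta mm [ 441.  -396.4   53.8]
[[  1.    -0.    -0.    -0.32]
 [ -0.    -0.96  -0.29 -75.91]
 [ -0.     0.29  -0.96 -69.28]
 [  0.     0.     0.     1.  ]]
```

```bash
python3 -m crank '{"delta_pos": [[0.0275,-0.0248,0],[0.0275,-0.0248,0],[0.0275,-0.0248,0],[0.0275,-0.0248,0],[0.0275,-0.0248,0],[0.0275,-0.0248,0],[0.0275,-0.0248,0],[0.0275,-0.0248,0]], "twist": [0,0,0,0,0,0,0,0]}' 1
python3 -m crank '{"delta_pos": [[0.0275,-0.0248,0],[0.0275,-0.0248,0],[0.0275,-0.0248,0],[0.0275,-0.0248,0],[0.0275,-0.0248,0],[0.0275,-0.0248,0],[0.0275,-0.0248,0],[0,0,0]], "twist": [0,0,0,0,0,0,0,0]}' 1
python3 - <<'E'
from h import *
to(433,57,250)
im,d,P,m,T=cloud("wrist"); cv2.imwrite("pics/w1.png",im); np.savez("w1.npz",im=im,P=P,T=T)
hsv=cv2.cvtColor(im,cv2.COLOR_BGR2HSV); g=cv2.inRange(hsv,(45,100,40),(80,255,255))>0
print(g.sum(), np.nanmedian(P[g],0))
to(433,57,132)
E
```

```text
clock: 0.82
position: [310.3, 325.5, 303.8]
ee_rot: [-0.593, 0.806, 0.0, -0.0]
contact_force: [1.0, -1.0, -0.1]
gripper_width: 85.3
clock: 1.48
position: [419.5, 87.4, 303.7]
ee_rot: [-0.589, 0.808, -0.0, -0.001]
contact_force: [0.8, 1.1, -0.1]
gripper_width: 85.6
t 1.48 pos [419.5  87.4 303.7] w 85.6 F [ 0.8  1.1 -0.1] tilt 0.08
tool delta mm [ 24.8 -22.2  53.7]
578 [441.39834341  58.11173212 104.94619146]
t 1.53 pos [418.9  89.2 303.6] w 85.6 F [ 0.  -0.1 -0.9] tilt 0.05
tool delta mm [ 26.3 -23.3 171.6]
```

View pics/w1.png

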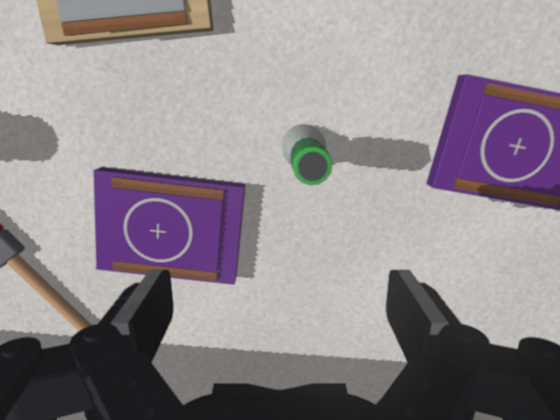

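The wrist picture shows the punch at (312,163), with its top seen from above and clear space for the fingers on both sides.

Run:
```python
from h import *
z=np.load("w1.npz");P=z["P"];im=z["im"];T=z["T"]
m=imaging.camera_model("wrist")
hsv=cv2.cvtColor(im,cv2.COLOR_BGR2HSV)
k=(np.hypot(P[...,0]-433,P[...,1]-57)<40)&(P[...,2]>101)
v,u=np.nonzero(k); print(k.sum(),u.mean(),v.mean(),np.nanmean(P[k],0),(np.nanmin(P[k],0)+np.nanmax(P[k],0))/2)
c,r=cv2.minEnclosingCircle(np.c_[u,v].astype(np.float32)); print(c,r)
# ray to z=106
def ray(uv,zz):
    a=toW(m,T,[uv],[1000.])[0]; o=T[:3,3]; return o+(a-o)*(zz-o[2])/(a[2]-o[2])
print(ray(c,106), ray((u.mean(),v.mean()),106))
# dark top disc
dk=((hsv[...,2]<90)&(hsv[...,1]<90)).astype(np.uint8); dk[:, :280]=0; dk[:,345:]=0; dk[:140]=0; dk[190:]=0
v,u=np.nonzero(dk); print("disc",len(u),u.mean(),v.mean(), ray((u.mean(),v.mean()),106))
b=(np.hypot(P[...,0]-433,P[...,1]-57)<40)&(P[...,2]>5)&(P[...,2]<30); print("foot",np.nanmin(P[b],0),np.nanmax(P[b],0))
```

```text
20894 403.0297214511343 359.2289652531827 [420.58065105  52.93853996 286.16017425] [422.46822575  59.81236357 211.48999643]
(378.5, 332.5439453125) 200.13729858398438
[278.54547946  43.36911528 106.        ] [244.82967267  29.03851668 106.        ]
disc 662 312.7960725075529 163.98942598187313 [435.39221703  56.29669665 106.        ]
foot [423.00685987  34.52602881   5.94713865] [455.95914268  77.67685305  29.98497275]
```

```bash
python3 -m crank '{"delta_pos": [[0.009,-0.008,0.015],[0.009,-0.008,0.025],[0.009,-0.008,0.025],[0,0,0]], "twist": [0,0,0,0]}' 1
python3 - <<'E'
from h import *
to(434.2,56.8,133)
im,d,P,m,T=cloud("wrist"); cv2.imwrite("pics/w2.png",im)
hsv=cv2.cvtColor(im,cv2.COLOR_BGR2HSV)
g=cv2.inRange(hsv,(45,100,40),(80,255,255))
n,l,st,ce=cv2.connectedComponentsWithStats(g); i=1+st[1:,4].argmax()
h=cv2.convexHull(np.argwhere(l==i)[:,::-1].astype(np.int32)); (c,ax,an)=cv2.fitEllipse(h); print(st[i],c,ax)
dk=((hsv[...,2]<90)&(hsv[...,1]<90)).astype(np.uint8)
x,y,w,hh=st[i][:4]; mk=np.zeros_like(dk);mk[y+3:y+hh-3,x+3:x+w-3]=dk[y+3:y+hh-3,x+3:x+w-3]
v,u=np.nonzero(mk)
a=toW(m,T,[(u.mean(),v.mean())],[1000.])[0]; o=T[:3,3]; print("top",u.mean(),v.mean(),o+(a-o)*(106-o[2])/(a[2]-o[2]))
to(434.2,56.8,133)
E
```

```text
clock: 1.87
position: [430.9, 57.7, 234.6]
ee_rot: [-0.592, 0.806, 0.001, -0.005]
contact_force: [-1.6, -0.8, -0.5]
gripper_width: 85.1
t 1.87 pos [430.9  57.7 234.6] w 85.1 F [-1.6 -0.8 -0.5] tilt 0.57
tool delta mm [ -0.8  -4.3 101.6]
[254 190  49  54 970] (277.0794677734375, 216.78370666503906) (49.06548309326172, 55.77953338623047)
top 278.79850046860355 220.8875351452671 [434.71474712  56.05418055 106.        ]
t 1.92 pos [432.   58.5 236.9] w 85.5 F [-0.2 -1.4  0.4] tilt 0.35
tool delta mm [  0.6  -3.1 103.9]
```

View pics/w2.png

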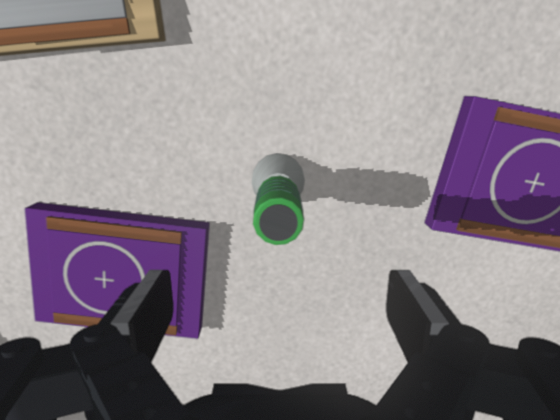

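The punch top is at (279,221), midway between the fingers, and measures (434.7,56.1). Descending.

```bash
python3 -m crank '{"delta_pos": [[0.001,-0.0035,0.015],[0,0,0.02],[0,0,0.02],[0,0,0.02],[0,0,0.015],[0,0,0.01],[0,0,0.003],[0,0,0]], "twist": [0,0,0,0,0,0,0,0]}' 1
python3 - <<'E'
from h import *
to(434.5,56.3,133)
im,d,P,m,T=cloud("wrist"); cv2.imwrite("pics/w3.png",im)
E
```

```text
clock: 2.58
position: [436.7, 58.0, 136.3]
ee_rot: [-0.593, 0.805, -0.0, 0.0]
contact_force: [-0.0, 0.2, 0.1]
gripper_width: 85.0
t 2.58 pos [436.7  58.  136.3] w 85.0 F [-0.   0.2  0.1] tilt 0.03
tool delta mm [2.3 1.6 3.3]
```

View pics/w3.png

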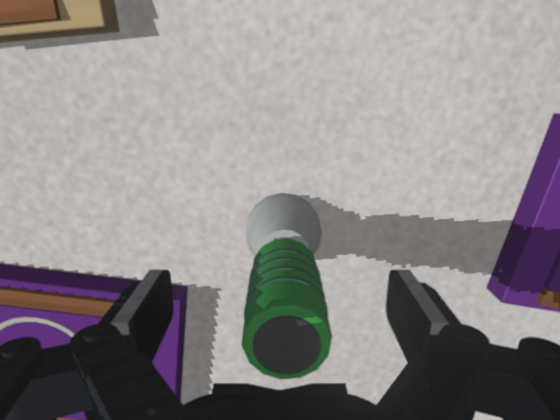

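The sleeve (centre 287,345) is about 2 mm right of centre between the fingers; I correct for that and close.

```bash
python3 -m crank '{"delta_pos": [[0.002,0.001,0.002],[0,0,0],[0,0,0]], "twist": [0,0,0]}' 1
python3 -m crank '{"delta_pos": [[0,0,0],[0,0,0],[0,0,0],[0,0,0],[0,0,0],[0,0,0],[0,0,0],[0,0,0]], "twist": [0,0,0,0,0,0,0,0]}' 0
python3 - <<'E'
from h import *
to(603.8,-188.5,220)
im,d,P,m,T=cloud("wrist"); cv2.imwrite("pics/w4.png",im)
E
```

```text
clock: 2.88
position: [434.9, 55.5, 134.6]
ee_rot: [-0.592, 0.806, -0.0, 0.001]
contact_force: [-0.2, 0.1, -0.5]
gripper_width: 85.3
clock: 3.55
position: [434.9, 55.4, 134.1]
ee_rot: [-0.592, 0.806, -0.0, 0.0]
contact_force: [-0.1, 0.8, 3.2]
gripper_width: 28.6
t 3.55 pos [434.9  55.4 134.1] w 28.6 F [-0.1  0.8  3.2] tilt 0.02
tool delta mm [ 182.5 -234.   -85.9]
```

View pics/w4.png

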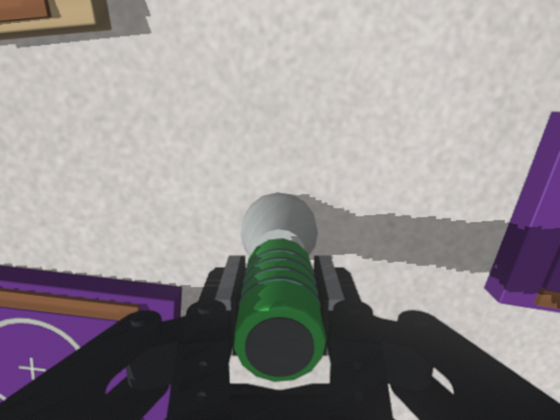

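Gripped (28.6 mm on the 30 mm sleeve). Lift a little and check.

```bash
python3 -m crank '{"delta_pos": [[0,0,-0.005],[0,0,-0.015],[0,0,-0.02],[0,0,-0.02],[0,0,-0.01],[0,0,0],[0,0,0]], "twist": [0,0,0,0,0,0,0]}' 0
python3 - <<'E'
from h import *
to(603.8,-188.5,220)
im,d,P,m,T=cloud("wrist"); im2,_,P2,_,_=cloud("side"); cv2.imwrite("pics/w5.png",np.hstack([cv2.resize(im,(390,292)),cv2.resize(im2[130:320,230:450],(338,292))]))
E
```

```text
clock: 4.18
position: [434.3, 55.2, 203.8]
ee_rot: [-0.592, 0.806, 0.0, 0.0]
contact_force: [-1.3, -0.2, -3.0]
gripper_width: 28.8
t 4.18 pos [434.3  55.2 203.8] w 28.8 F [-1.3 -0.2 -3. ] tilt 0.03
tool delta mm [ 182.  -234.6  -16.4]
```

View pics/w5.png

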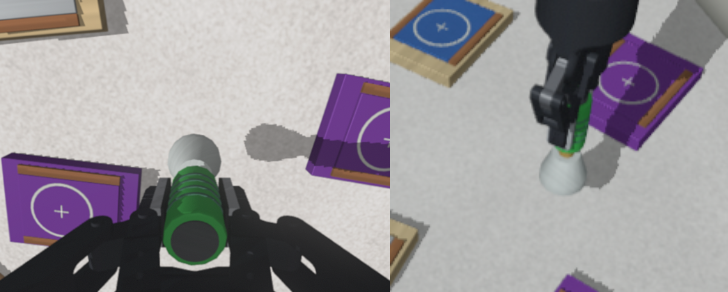

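The punch hangs upright, foot about 70 mm up, with the jaws on the sleeve. Carry it over the blue ring.

```bash
python3 -m crank '{"delta_pos": [[0.008,-0.010,0],[0.015,-0.0195,0],[0.015,-0.0195,0],[0.015,-0.0195,0],[0.015,-0.0195,0],[0.015,-0.0195,0],[0.015,-0.0195,0],[0.015,-0.0195,0]], "twist": [0,0,0,0,0,0,0,0]}' 0
python3 -m crank '{"delta_pos": [[0.015,-0.0195,0],[0.015,-0.0195,0],[0.015,-0.0195,0],[0.015,-0.0195,0],[0.009,-0.0098,0],[0,0,0],[0,0,0],[0,0,0]], "twist": [0,0,0,0,0,0,0,0]}' 0
python3 - <<'E'
from h import *
to(603.8,-188.5,180)
im,d,P,m,T=cloud("wrist"); cv2.imwrite("pics/w6.png",im); np.savez("w6.npz",im=im,P=P,T=T)
im2,_,P2,_,_=cloud("side"); cv2.imwrite("pics/s6.png",cv2.resize(im2[50:230,150:390],(720,540)))
E
```

```text
clock: 4.95
position: [540.7, -97.3, 202.0]
ee_rot: [-0.592, 0.806, 0.001, -0.002]
contact_force: [0.2, 1.2, -1.6]
gripper_width: 28.5
clock: 5.62
position: [603.2, -187.8, 202.3]
ee_rot: [-0.592, 0.806, 0.001, -0.001]
contact_force: [0.2, -0.4, -2.7]
gripper_width: 28.7
t 5.62 pos [ 603.2 -187.8  202.3] w 28.7 F [ 0.2 -0.4 -2.7] tilt 0.19
tool delta mm [ 0.5 -0.8 22.3]
```

View pics/w6.png

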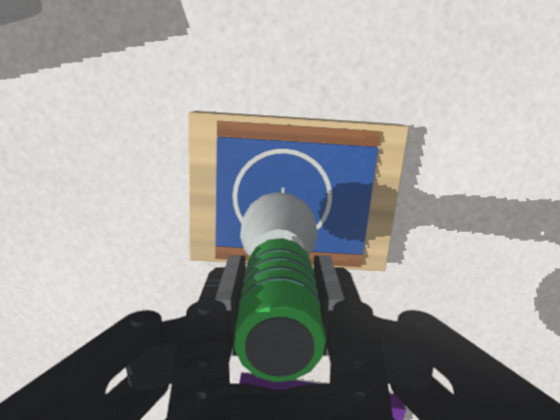

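View pics/s6.png

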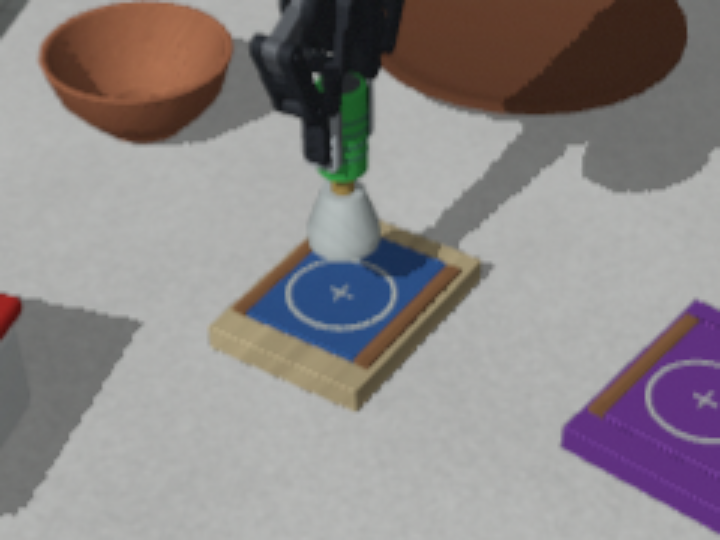

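```bash
cat > ring.py <<'E'
from h import *
from scipy.optimize import least_squares
def ring(im,m,T,c0):
    hsv=cv2.cvtColor(im,cv2.COLOR_BGR2HSV)
    w=(hsv[...,1]<110)&(hsv[...,2]>120)
    v,u=np.nonzero(w); a=toW(m,T,np.c_[u,v],np.full(len(u),1000.)); o=T[:3,3]
    Q=o+(a-o)*((22-o[2])/(a[:,2]-o[2]))[:,None]
    c=np.array(c0,float)
    for tol in (6,4,3):
        r=np.hypot(*(Q[:,:2]-c).T); S=Q[np.abs(r-33.5)<tol]
        c=least_squares(lambda p:np.hypot(S[:,0]-p[0],S[:,1]-p[1])-33.5,c,loss="soft_l1").x
    rr=np.hypot(*(S[:,:2]-c).T)
    print("ring",c.round(1),len(S),"r",rr.mean().round(2),rr.std().round(2)); return c
E
python3 - <<'E'
from ring import *
for f,n in (("w6","wrist"),("scene0","scene"),("side0","side")):
    z=np.load(f+".npz"); ring(z["im"],imaging.camera_model(n),z["T"],(603.8,-188.5))
E
```

```text
ring [ 605.9 -190.5] 1529 r 33.31 1.35
ring [ 602.8 -188.8] 455 r 33.54 1.4
ring [ 606.3 -193.9] 202 r 33.56 1.56
```

```bash
python3 - <<'E'
from h import *
to(605.3,-190.0,163)
E
python3 -m crank '{"delta_pos": [[0.0015,-0.0025,0.008],[0,0,0.012],[0,0,0.011],[0,0,0.006],[0,0,0.001],[0,0,0],[0,0,0]], "twist": [0,0,0,0,0,0,0]}' 0
python3 - <<'E'
from ring import *
to(605.3,-190.0,160)
im,d,P,m,T=cloud("wrist"); cv2.imwrite("pics/w7.png",im[60:300,140:440].repeat(2,0).repeat(2,1)); np.savez("w7.npz",im=im,P=P,T=T)
ring(im,m,T,(605,-190))
im2,_,P2,m2,T2=cloud("side"); cv2.imwrite("pics/s7.png",cv2.resize(im2[80:210,190:340],(690,598),interpolation=cv2.INTER_CUBIC))
ring(im2,m2,T2,(605,-190))
im2,_,P2,m2,T2=cloud("scene"); cv2.imwrite("pics/c7.png",cv2.resize(im2[250:400,140:300],(640,600),interpolation=cv2.INTER_CUBIC))
ring(im2,m2,T2,(605,-190))
E
```

```text
t 5.72 pos [ 603.5 -187.4  203.4] w 28.7 F [ 0.4  0.9 -1.7] tilt 0.08
tool delta mm [ 1.9 -2.5 40.4]
clock: 6.3
position: [606.4, -190.4, 166.3]
ee_rot: [-0.593, 0.806, -0.0, 0.0]
contact_force: [0.9, 0.6, -1.4]
gripper_width: 28.5
t 6.3 pos [ 606.4 -190.4  166.3] w 28.5 F [ 0.9  0.6 -1.4] tilt 0.04
tool delta mm [-0.   1.2  6.3]
ring [ 605.7 -190.6] 1555 r 33.41 1.14
ring [ 606.1 -193.3] 176 r 33.54 1.59
ring [ 602.8 -188.9] 308 r 33.51 1.44
```

View pics/w7.png

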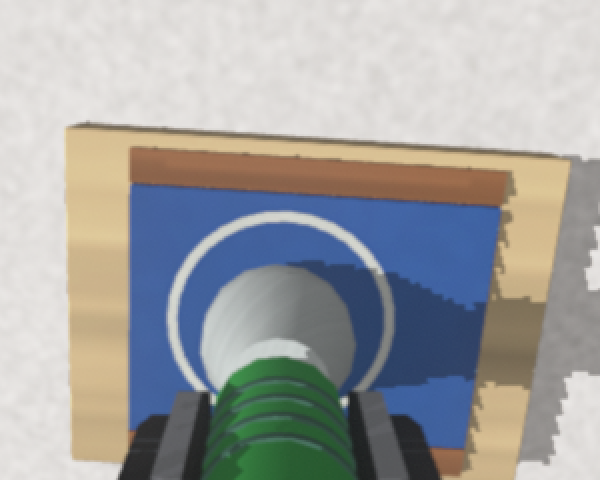

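View pics/s7.png

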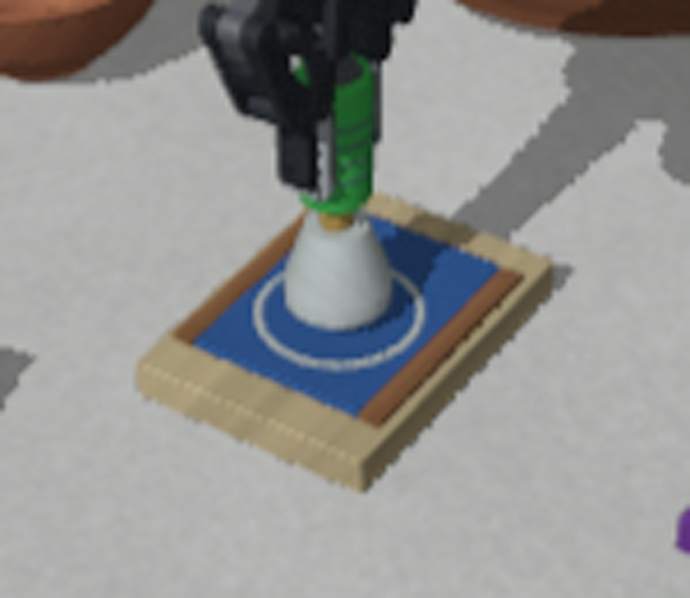

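View pics/c7.png

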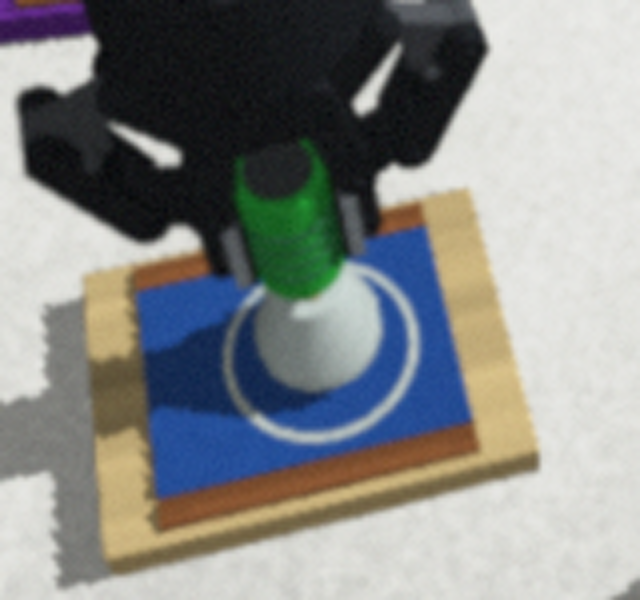

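The foot is about 10 mm above the face and concentric with the ring within about 1 mm by the wrist camera. The other two cameras differ by up to 3 mm, within their calibration. Lower gently to touch.

```bash
python3 -m crank '{"delta_pos": [[0,0.0005,0.003],[0,0,0.003],[0,0,0.002],[0,0,0],[0,0,0]], "twist": [0,0,0,0,0]}' 0
python3 -m crank '{"delta_pos": [[0,0,0.001],[0,0,0],[0,0,0]], "twist": [0,0,0]}' 0
python3 -m crank '{"delta_pos": [[0,0,0.001],[0,0,0],[0,0,0]], "twist": [0,0,0]}' 0
python3 - <<'E'
from ring import *
to(605.6,-190.5,156)
im,d,P,m,T=cloud("wrist"); cv2.imwrite("pics/w8.png",im[60:300,140:440].repeat(2,0).repeat(2,1)); np.savez("w8.npz",im=im,P=P,T=T)
im2,_,P2,m2,T2=cloud("side"); cv2.imwrite("pics/s8.png",np.hstack([cv2.resize(im2[80:210,190:340],(390,338),interpolation=cv2.INTER_CUBIC),cv2.resize(im[60:300,140:440],(410,338))]))
E
```

```text
clock: 6.87
position: [605.5, -190.3, 157.6]
ee_rot: [-0.592, 0.806, 0.0, -0.0]
contact_force: [0.4, -0.0, -1.6]
gripper_width: 29.2
clock: 7.12
position: [605.6, -190.3, 156.9]
ee_rot: [-0.592, 0.806, -0.0, -0.0]
contact_force: [0.3, -0.1, -2.4]
gripper_width: 29.1
clock: 7.37
position: [605.8, -190.3, 156.2]
ee_rot: [-0.592, 0.806, -0.0, 0.0]
contact_force: [-0.2, 0.7, -0.7]
gripper_width: 29.1
t 7.37 pos [ 605.8 -190.3  156.2] w 29.1 F [-0.2  0.7 -0.7] tilt 0.04
tool delta mm [0.3 0.1 0.2]
```

View pics/s8.png

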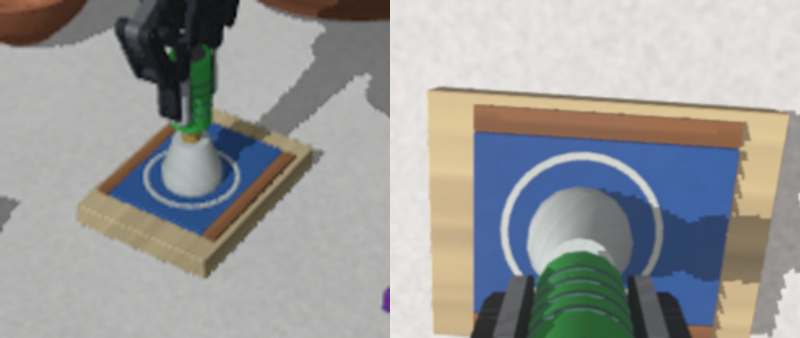

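The foot is just touching and concentric: ring centre u≈582 and foot u≈580 in the crop, with an even gap. Push down.

```bash
python3 -m crank '{"delta_pos": [[0,0,0.0015],[0,0,0.0015],[0,0,0]], "twist": [0,0,0]}' 0
python3 -m crank '{"delta_pos": [[0,0,0.0015],[0,0,0.0015],[0,0,0]], "twist": [0,0,0]}' 0
python3 -m crank '{"delta_pos": [[0,0,0.0015],[0,0,0.0015],[0,0,0]], "twist": [0,0,0]}' 0
```

```text
clock: 7.72
position: [606.1, -190.2, 155.1]
ee_rot: [-0.593, 0.805, -0.001, 0.0]
contact_force: [-3.4, 3.2, 9.6]
gripper_width: 29.1
clock: 7.97
position: [606.0, -190.2, 152.0]
ee_rot: [-0.593, 0.805, -0.001, 0.0]
contact_force: [-2.3, 2.8, 8.1]
gripper_width: 28.9
clock: 8.22
position: [605.9, -190.1, 147.7]
ee_rot: [-0.592, 0.806, -0.0, 0.001]
contact_force: [0.2, 0.4, 1.1]
gripper_width: 28.9
```

```bash
python3 -m crank '{"delta_pos": [[0,0,0.0015],[0,0,0.0015],[0,0,0],[0,0,0]], "twist": [0,0,0,0]}' 0
python3 -m crank '{"delta_pos": [[0,0,0.0015],[0,0,0],[0,0,0]], "twist": [0,0,0]}' 0
python3 - <<'E'
from ring import *
im,d,P,m,T=cloud("wrist"); im2,_,P2,m2,T2=cloud("side"); cv2.imwrite("pics/s9.png",np.hstack([cv2.resize(im2[80:210,190:340],(390,338),interpolation=cv2.INTER_CUBIC),cv2.resize(im[60:300,140:440],(410,338))]))
E
```

```text
clock: 8.55
position: [605.6, -190.2, 144.1]
ee_rot: [-0.592, 0.806, 0.0, -0.0]
contact_force: [-0.9, 1.5, 3.4]
gripper_width: 28.8
clock: 8.8
position: [605.7, -190.2, 144.0]
ee_rot: [-0.593, 0.805, -0.0, 0.0]
contact_force: [-3.0, 3.4, 9.2]
gripper_width: 28.7
```

View pics/s9.png

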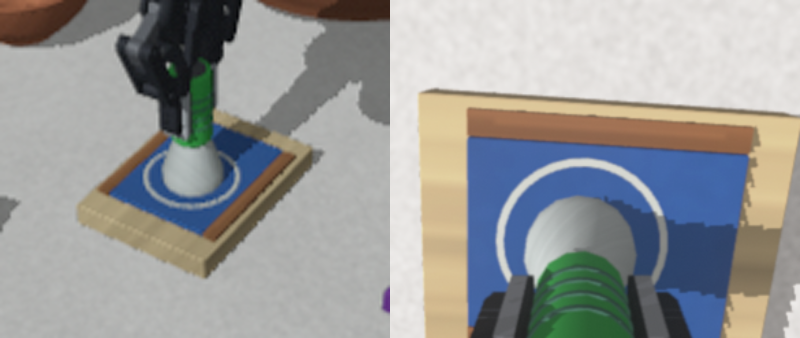

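Bottomed: the force fell, then rose against a hard stop after 12 mm, and the brass stem is hidden. Unload and release.

```bash
python3 -m crank '{"delta_pos": [[0,0,-0.001],[0,0,0],[0,0,0]], "twist": [0,0,0]}' 0
python3 -m crank '{"delta_pos": [[0,0,0],[0,0,0],[0,0,0],[0,0,0],[0,0,0],[0,0,0],[0,0,0],[0,0,0]], "twist": [0,0,0,0,0,0,0,0]}' 1
python3 - <<'E'
from ring import *
im,d,P,m,T=cloud("wrist"); im2,_,P2,m2,T2=cloud("side"); cv2.imwrite("pics/s10.png",np.hstack([cv2.resize(im2[80:210,190:340],(390,338),interpolation=cv2.INTER_CUBIC),cv2.resize(im,(410,338))]))
E
```

```text
clock: 9.15
position: [605.7, -190.2, 144.0]
ee_rot: [-0.592, 0.806, -0.0, 0.0]
contact_force: [-2.7, 2.2, 5.3]
gripper_width: 28.9
clock: 9.82
position: [605.6, -190.3, 143.3]
ee_rot: [-0.592, 0.806, 0.0, -0.0]
contact_force: [0.1, -0.1, -0.3]
gripper_width: 85.2
```

View pics/s10.png

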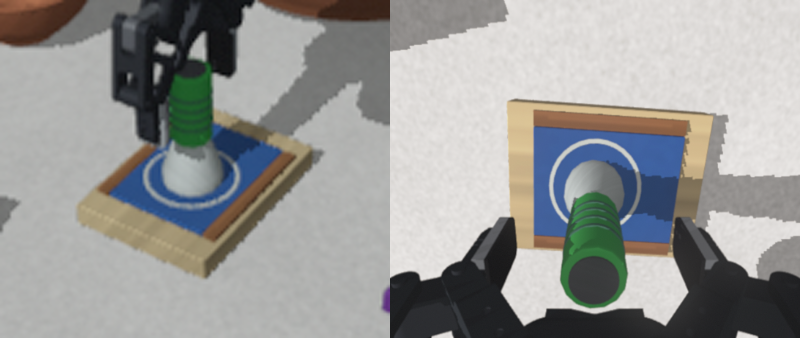

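The fingers are open and clear; the punch stands with its sleeve down on the foot. Retreat straight up and check.

```bash
python3 -m crank '{"delta_pos": [[0,0,-0.01],[0,0,-0.02],[0,0,-0.025],[0,0,-0.025],[0,0,-0.025],[0,0,-0.025],[0,0,-0.015],[0,0,0]], "twist": [0,0,0,0,0,0,0,0]}' 1
python3 -m crank '{"delta_pos": [[0,0,0],[0,0,0]], "twist": [0,0]}' 1
python3 - <<'E'
from ring import *
to(605,-190,290)
im,d,P,m,T=cloud("wrist"); c=ring(im,m,T,(605,-190))
hsv=cv2.cvtColor(im,cv2.COLOR_BGR2HSV); g=cv2.inRange(hsv,(45,100,40),(80,255,255))
x,y,w,h=cv2.boundingRect(g)
dk=((hsv[...,2]<90)&(hsv[...,1]<90)); mk=np.zeros_like(dk); mk[y+3:y+h-3,x+3:x+w-3]=dk[y+3:y+h-3,x+3:x+w-3]
v,u=np.nonzero(mk); a=toW(m,T,[(u.mean(),v.mean())],[1000.])[0]; o=T[:3,3]
print("top centre",(o+(a-o)*(116-o[2])/(a[2]-o[2])).round(1),"disc z",np.nanmedian(P[mk][:,2]).round(1))
im2,_,P2,m2,T2=cloud("side"); cv2.imwrite("pics/s11.png",np.hstack([cv2.resize(im2[80:210,190:340],(390,338),interpolation=cv2.INTER_CUBIC),cv2.resize(im,(410,338))]))
h2=cv2.cvtColor(im2,cv2.COLOR_BGR2HSV); g=cv2.inRange(h2,(45,100,40),(80,255,255))>0; print("side green z",np.nanpercentile(P2[g][:,2],[2,50,98]).round(1))
E
```

```text
clock: 10.58
position: [607.0, -190.7, 294.2]
ee_rot: [-0.593, 0.805, -0.004, 0.003]
contact_force: [0.8, 0.2, 1.1]
gripper_width: 85.5
clock: 10.75
position: [605.0, -190.1, 287.8]
ee_rot: [-0.592, 0.806, 0.001, -0.0]
contact_force: [-0.4, -0.0, -0.5]
gripper_width: 85.2
t 10.75 pos [ 605.  -190.1  287.8] w 85.2 F [-0.4 -0.  -0.5] tilt 0.08
tool delta mm [-0.1  0.  -2.2]
ring [ 605.6 -190.8] 733 r 33.51 1.35
top centre [ 606.4 -191.   116. ] disc z 116.1
side green z [ 64.   94.2 119. ]
```

View pics/s11.png

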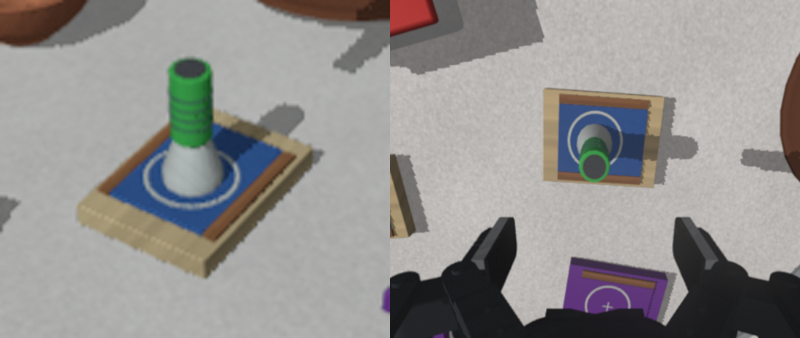

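The punch stands upright inside the ring. Its top is at 116.1 mm (22 + 94, so fired) and within about 1 mm of the ring's centre. The robot is clear.

```bash
python3 -c "
from bench import job_done; print(job_done())"
```

```text
the job is handed in; nothing more can be done
None
```

I gripped the punch by its green sleeve, stood it upright in the white ring on the blue blank, pushed the sleeve down until it fired, then let go and moved clear. I handed the job in just after 10.8 s on the robot's clock.

**Last checks:**
- **Firing:** The push peaked at about 10 N, fell to about 1 N, then met a hard stop after 12 mm of travel. The sleeve top measured 116.1 mm, matching the 116 mm expected when fired (22 + 94).
- **Position:** By the wrist camera, the centre of the punch's top is within about 1 mm of the ring's centre.
- **Release:** The punch stayed upright after I let go, and the arm ended about 145 mm above its release position, touching nothing.

**Disagreement:** The scene and side cameras put the ring's centre up to about 3 mm from the wrist camera's value. I went by the wrist camera, and the close-up pictures showed the foot well inside the ring.

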